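Top up the test-cartridge feed track of a clinic analyser

ROBOT

A 7-joint arm with a two-finger parallel gripper is mounted at the origin on the work surface. World frame = base frame: x ahead of the robot, y to its left, z up, the work surface at z = 0. Lengths are in m, angles in rad, forces in N, time in s.
With the tool pointing down it reaches from about 0.4 to 0.85 m from the base axis. Payload 4.5 kg.
Tool frame: the origin (TCP) lies at the very end of the fingers, on their centre line; the grasp point (between the pads) lies 19 mm behind it; z points along the fingers, y is the line along which they close (so a half turn about z gives the same grasp; the last joint's range is limited). The gripper opens to 85 mm and grips with 20 to 120 N. Pads are 22 mm wide; open, the fingers measure 114 mm over their backs; the gripper's body (76 mm by 85 mm) begins 54 mm behind the grasp point. The pads swing forward as they close: fully open they stand 13 mm farther back than shut.
Start: joints at [1.228, 0.689, -0.195, 1.565, 0.157, 0.902, -0.215], TCP at [0.23, -0.581, 0.231] pointing down, gripper open.
Joint ranges: [-3.01, 3.01], [-0.46, 2.08], [-1.47, 1.51], [0.13, 2.56], [-1, 4.14], [0.04, 2.09], [-2.66, 2.66]. Speed limits (rad/s): [2.57, 2.57, 3.14, 3.14, 3.14, 3.14, 3.14].

INTERFACE

Orientations are given as a rotation vector (axis times angle).
In Python, from workcell import bot, eyes gives the robot as it stands.
- The arm moves only by the tool carry_out, never from a script. Its argument "commands" is a list of rows, each an object with "claw": the opening, from 0 (shut) to 1 (fully open); "slide": the shift along the world's x, y, z in mm, a list of three; "spin": the turn about the world's z in degrees. A call has exactly 5 rows; each row shifts and turns the commanded pose from where the row before left it; what a row does not reach is not made up. A row lasts 1/8 s, in which the tool goes at most 62.5 mm and 10.7 degrees, less where a joint would pass 70% of its speed; a pose out of reach is approached as far as the arm can. A call is refused whole if a number of a shift passes 62.5 or a number of a turn 10.7, either way. A call with a gripper value outside its range is refused whole. The fingers move at their own pace and stop on an object; the grip force is fixed at half the most. Time passes only in rows, so rows that do not move let the fingers close, or fill a call up. It gives the time, the measured TCP pose, the force, the opening and the grip force at its end, in the units of the state.
- bot.state(): the state, without advancing time (a new reading comes with each control period).
- eyes.camera(name): name is "scene" or "top" or "wrist"; returns a dict with "frame" (480x640x3 uint8, red, green, blue), "vertical_fov" (degrees; the focal length in pixels is half the picture's height over the tangent of half this angle, whatever the lens; pixels are square), "cx", "cy" (the principal point, pixels), "extrinsics" (4x4, takes a point from world to camera coordinates); the wrist camera has in their place "T_tool_cam" (4x4, takes a point from camera to tool coordinates, whose origin is the TCP and whose axes are the flange's). Camera axes: x right, y down, z forward; pixel columns grow to the right and rows downward; lengths in m; the calibration is good to about 2 mm. A picture is of the moment at which its call begins: read the wrist's pose just before it. There is no depth.
- bot.finish_job(): hands the job in; it is judged then, once.
The state is a dict: "t": time; "q": joint angles; "dq": joint speeds; "tau": joint torques, N m; "tool_pos": TCP position; "orientation": TCP orientation; "wrist_force": force on the tool from outside, world axes, zero at the start; "wrist_torque": the same for the moment, N m; "width": finger opening in m; "grasp_force": force on a finger pad.
Only numpy, scipy, OpenCV 4.12 (cv2) and the standard library are available. Lean on these libraries where they do the work, as an engineer would, in place of code of your own. Each camera call takes 0.05 s, during which the arm holds its last target. There are 200 camera calls.

TASK

Top up the analyser's cartridge track: draw the sprung follower back by its knob until it stops, swing the knob sideways into its notch so the follower stays parked, and stand the two loose test cartridges in the track behind the two already there. Then take the knob out of the notch and ease the follower closed on the row, never letting it snap, so that all four stand upright and tight against the delivery stop. Be gentle with the mechanism and the cartridges, and leave everything else on the counter where it is.

Things in the scene. Friction and masses are not known exactly. Their poses are not given: they have to be found in the camera images.
- analyser: White benchtop analyser, 280 deep x 240 wide x 260 high, with a low aluminium feed track out of its left side (as the robot sees it). Fixed. Origin: on the counter under the middle of the delivery stop's face, at the track's analyser end. +y runs along the track away from the analyser, +x away from the robot. A hood 64 high fills y -49 to -5 mm; the housing begins at y = -45.
- track (a point): On the track's floor, midway across, 66 mm from the stop. In the analyser's frame (mm): stop face y = 0; channel 38 wide (x -19 to 19), floor z = 12, open above from y = 0 to 208; walls 4 thick up to z = 32, top inner edges flared at 45 degrees to 46 wide. Robot's side: flat deck, top z = 32, x -75 to -23.
- slot (a point): Mid-slot on the deck (analyser x -44, y 122, z 32 mm); the lever's slot is 11 wide, along y. A 4 mm steel latch plate here has a notch, open from the slot to -x, and at its tail end a cross-piece that stops the lever. The plate's setting is not measured: joint follower at the stop is 0.102 to 0.134, to be felt. The lever enters the notch within 2.5 mm of the stop and then rests 2.5 mm short of it.
- latch: The latch on the deck's robot-side edge: a dark rail 110 long, fixed, that carries the adjustable 4 mm steel notch plate described under slot. Origin: the middle of the rail's underside, at x = -78, y = 130, z = 22 in the analyser's frame; it does not show how the plate is set.
- follower (a joint): Black sprung pusher plate in the track (34 wide, top 56 above the counter): distance in m of its face from the delivery stop. 0 = empty, 0.044 = closed on two cartridges, 0.088 on four. A constant-force tape spring pulls it to the stop with 6.5 to 7 N; it has 0.14 kg and hardly any damping, so let go outside the notch it flies shut.
- lever (a joint): Lean in rad of the follower's 8 mm steel lever about a pivot along the track, 13 mm above the counter below the slot's middle line: 0 = upright, to run in the slot (0.07 of play), positive leans to the analyser's -x (to the robot), 0.46 = fully over in the notch. It has no spring of its own; in the notch the follower's spring holds it.
- knob (a point): Centre of the black ball knob, 22 in diameter, on the lever, 61 mm above its pivot. In the analyser's frame (mm), lever upright: x = -44, y = follower + 12, z = 74; fully over in the notch: x = -71, z = 68. Grip it from above, fingers closing along the track.
- cart_a: A loose test cartridge to load: grey plastic block 36 (own x) x 22 (own y) x 60 high, foil top, 35 g, upright on the counter. Origin: centre of its underside. In the track its 36 mm side lies across (own x along the analyser's x, either way round) with 1 mm free at each side; it stands on the floor and sticks out 40 mm above the walls, to be held there.
- cart_b: The other loose test cartridge, the same in all. The two may go in either order.
- loaded_1: Cartridge, the same, already in the track against the delivery stop (origin at y = 11 mm in the analyser's frame).
- loaded_2: Cartridge, the same, already in the track behind loaded_1 (origin at y = 33 mm).
- vial: Bystander: small amber vial 26 in diameter x 52 high among the loose cartridges. Origin: centre of its underside, as for all the bystanders.
- amber_bottle: Bystander: amber bottle 64 in diameter x 150 high behind the track.
- wipes_tub: Bystander: white tub 84 in diameter x 150 high to the left.
- tape_roll: Bystander: roll of tape 86 in diameter x 22 high behind the track's tail.
- carton: Bystander: open cardboard box 75 x 100 x 65 high beyond the loose cartridges.

How it is judged:
By the outcome, as a careful person would: the job done as asked, in the order asked, and still so for the second after the job is handed in, with the robot touching nothing.
It also fails if it takes over 72 s, if anything falls off the work surface, if the arm or the gripper's body presses on something with over 40 N, if the wrist force passes 120 N, or if a joint passes its speed limit or range.

## Working session

There is one attempt and no reset: what is moved stays moved. The work goes in short steps, Python scripts to look and compute and a tool call to move; the robot and the scene stay as the last step left them, time stands still between calls to the robot, and variables do not carry over. Pictures are saved under pics/ and viewed, at most 10 in all, crops included, and the job is handed in when it is done.

Besides the shell and the picture viewer there is one more tool, called after "Emit:" as name(argument=value, ...) on one line, values as JSON. carry_out: Moves the arm, as the interface text tells. Its arguments: {"type":"object","properties":{"commands":{"type":"array"}},"required":["commands"]}

```bash
mkdir -p pics; ls; python3 - <<'E'
from workcell import bot, eyes
import cv2,numpy as np
s=bot.state();print(s)
for n in ("scene","top","wrist"):
    c=eyes.camera(n);cv2.imwrite(f"pics/{n}0.png",c["frame"][:,:,::-1])
    print(n,{k:np.round(v,4).tolist() if not isinstance(v,float) else v for k,v in c.items() if k!="frame"})
E
```

```text
pics
{'t': 0.0, 'q': array([ 1.22779181,  0.69001087, -0.19453834,  1.5663753 ,  0.15727054,
        0.90248345, -0.21510887]), 'dq': array([ 5.10295663e-05,  1.33481817e-03, -6.76464067e-04, -5.38659398e-04,
        2.53399823e-03, -1.51343242e-03,  6.17507492e-04]), 'tau': array([-4.80871477e-04, -5.39601660e+01, -1.26658402e+00, -1.58538973e+01,
        9.08266869e-03,  9.52550123e-03,  8.09280664e-06]), 'tool_pos': array([ 0.22969691, -0.58054534,  0.23045955]), 'orientation': array([-3.08417678e+00, -5.88167662e-01,  7.01185193e-04]), 'wrist_force': array([ 0.43350682, -0.71803963,  0.19858853]), 'wrist_torque': array([-0.00215408,  0.00317742,  0.01938207]), 'grasp_force': 0.0, 'width': 0.08537677762239078}
scene {'vertical_fov': 56.44687760276695, 'cx': 317.55346293936356, 'cy': 238.59505993633348, 'extrinsics': [[-0.0142, 0.9997, 0.0176, -0.1859], [0.5624, 0.0225, -0.8266, -0.2791], [-0.8268, -0.0018, -0.5626, 1.2315], [0.0, 0.0, 0.0, 1.0]]}
top {'vertical_fov': 50.10670380811429, 'cx': 321.97234085227245, 'cy': 240.95276433870345, 'extrinsics': [[0.0261, -0.9997, 0.0024, 0.173], [-0.9788, -0.0261, -0.2029, 0.6264], [0.2029, 0.0029, -0.9792, 0.7306], [0.0, 0.0, 0.0, 1.0]]}
wrist {'vertical_fov': 59.841412693634474, 'cx': 316.51728253617125, 'cy': 240.75039757532818, 'T_tool_cam': [[-0.0001, -0.9535, -0.3015, 0.0773], [1.0, 0.0, -0.0004, 0.0017], [0.0003, -0.3015, 0.9535, -0.1416], [0.0, 0.0, 0.0, 1.0]]}
```

View pics/top0.png

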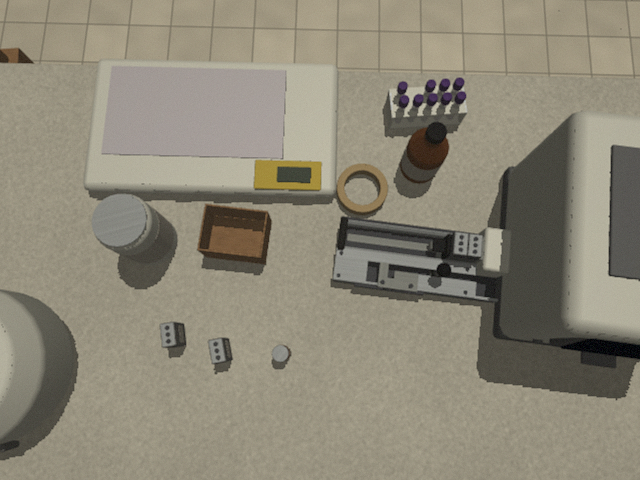

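View pics/scene0.png

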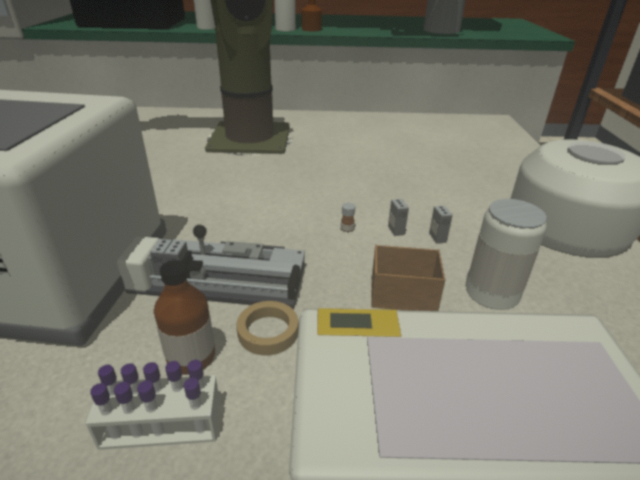

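The top view shows the cartridges near (172,335) and (219,350), the vial at (280,353), the track running from x≈340 to 495, and the knob at (444,270). I'll zoom in on these.

```bash
python3 - <<'E'
import cv2,numpy as np
im=cv2.imread("pics/top0.png")
a=cv2.resize(im[205:310,325:515],None,fx=4,fy=4,interpolation=cv2.INTER_CUBIC)
b=cv2.resize(im[310:375,150:300],None,fx=4,fy=4,interpolation=cv2.INTER_CUBIC)
b2=cv2.resize(im[310:341,150:151],None,fx=1,fy=1)
cv2.imwrite("pics/c1.png",a);cv2.imwrite("pics/c2.png",b)
E
```

```text
(no output)
```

View pics/c1.png

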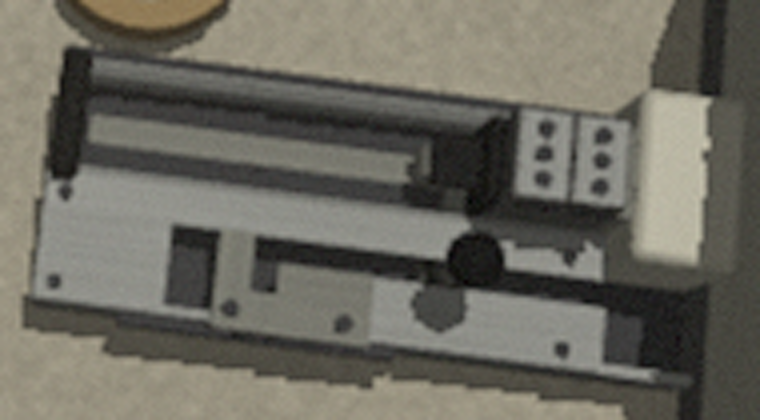

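View pics/c2.png

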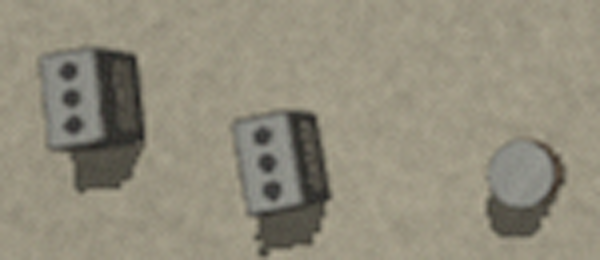

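Crop 1 shows the knob at (475,257), loaded cartridge dots at (544,154) and (602,160), and the plate's cross-piece edge at x≈255 with the notch running to about 280. Crop 2 shows cartridge top centres at (72,99) and (268,163), and the vial at (522,174).

```bash
cat > h.py <<'E'
import numpy as np, cv2
from workcell import bot, eyes
from scipy.spatial.transform import Rotation as R
def ray(c,u,v,z,E=None):
    "world point at height z on the pixel's ray"
    f=240/np.tan(np.radians(c["vertical_fov"]/2))
    E=c["extrinsics"] if E is None else E
    d=E[:3,:3].T@np.array([(u-c["cx"])/f,(v-c["cy"])/f,1]); o=-E[:3,:3].T@E[:3,3]
    return o+d*(z-o[2])/d[2]
def proj(c,p,E=None):
    f=240/np.tan(np.radians(c["vertical_fov"]/2))
    E=c["extrinsics"] if E is None else E
    q=E[:3,:3]@np.asarray(p)+E[:3,3]; return f*q[0]/q[2]+c["cx"],f*q[1]/q[2]+c["cy"]
def wristE(c,s):
    T=np.eye(4);T[:3,:3]=R.from_rotvec(s["orientation"]).as_matrix();T[:3,3]=s["tool_pos"]
    return np.linalg.inv(T@c["T_tool_cam"])
E
python3 - <<'E'
from h import *
from scipy.optimize import least_squares
c=eyes.camera("top")
g=lambda ox,oy:(lambda u,v,z:ray(c,ox+(u+.5)/4-.5,oy+(v+.5)/4-.5,z))
t=g(325,205);k=g(150,310)
feats=[((475,257),(-44,56,74)),((544,154),(0,33,72)),((602,160),(0,11,72)),((520,108),(18,44,72)),((515,196),(-18,44,72)),((632,120),(18,0,72)),((624,207),(-18,0,72))]
W=np.array([t(*p,a[2]/1e3)[:2] for p,a in feats]);A=np.array([a[:2] for _,a in feats])/1e3
def f(q):
    co,si=np.cos(q[2]),np.sin(q[2]);return (A@np.array([[co,si],[-si,co]])+q[:2]-W)
r=least_squares(lambda q:f(q).ravel(),[.6,-.2,0]);q=r.x
print("analyser",q,np.degrees(q[2]));print((f(q)*1e3).round(1))
e=np.array([t(35,296,.032),t(640,373,.032)]);d=e[0]-e[1];print("deck edge deg",np.degrees(np.arctan2(-d[0],d[1])))
Rm=np.array([[np.cos(q[2]),-np.sin(q[2])],[np.sin(q[2]),np.cos(q[2])]])
inv=lambda p:(Rm.T@(p[:2]-q[:2])*1e3).round(1)
for n,p in dict(deckedge1=(35,296),deckedge2=(640,373),cross=(255,270),notchR=(280,270),slotTailEnd=(170,265)).items():print(n,inv(t(*p,.034)))
for n,p in dict(a=[(68,71),(71,98),(74,125),(40,55),(97,48),(105,146),(50,150)],b=[(263,135),(267,162),(272,190),(235,119),(287,112),(303,207),(250,214)]).items():
    P=np.array([k(*x,.06)[:2] for x in p]);d=P[0]-P[2]
    e2=P[3]+P[4]-P[5]-P[6]
    print(n,P[:3].mean(0),P[3:].mean(0),np.degrees(np.arctan2(d[1],d[0])),np.degrees(np.arctan2(e2[1],e2[0])))
print("vial",k(522,174,.052))
E
```

```text
analyser [ 0.61911078 -0.05571108 -0.09965738] -5.709947159586572
[[-0.5 -0.5]
 [ 0.1  0. ]
 [-0.3  0.3]
 [ 1.3  0.5]
 [-0.   1.2]
 [ 0.5 -0.4]
 [-1.2 -1.1]]
deck edge deg -5.7840244573333175
deckedge1 [-73.9 219.4]
deckedge2 [-74.2 -20.3]
cross [-52.6 134. ]
notchR [-51.3 124.1]
slotTailEnd [-54.8 167.7]
a [0.47380739 0.41731606] [0.47324923 0.41652014] 11.361190833650102 10.337597644317945
b [0.45219217 0.3422409 ] [0.45202524 0.34170829] 13.29627842036433 13.263122355470685
vial [0.45030708 0.2479045  0.052     ]
```

Emit:
carry_out(commands=[{"claw": 0.6,"slide": [10,30,24],"spin": -5.4},{"claw": 0.6,"slide": [10,30,24],"spin": -5.4},{"claw": 0.6,"slide": [10,30,24],"spin": -5.4},{"claw": 0.6,"slide": [10,30,24],"spin": -5.4},{"claw": 0.6,"slide": [10,30,24],"spin": -5.4}])

```text
t: 0.82
tool_pos: [0.2802, -0.4299, 0.3519]
orientation: [-3.138, 0.153, 0.0]
wrist_force: [0.9, -1.0, 0.5]
width: 0.0515
grasp_force: 0.0
```

Emit:
carry_out(commands=[{"claw": 0.6,"slide": [28,40,0],"spin": 0},{"claw": 0.6,"slide": [28,40,0],"spin": 0},{"claw": 0.6,"slide": [28,40,0],"spin": 0},{"claw": 0.6,"slide": [28,40,0],"spin": 0},{"claw": 0.6,"slide": [28,40,0],"spin": 0}])

```text
t: 1.45
tool_pos: [0.4206, -0.2298, 0.3513]
orientation: [3.138, -0.148, 0.0]
wrist_force: [0.7, -1.0, -0.1]
width: 0.0513
grasp_force: 0.0
```

Emit:
carry_out(commands=[{"claw": 0.6,"slide": [30,40,0],"spin": 0},{"claw": 0.6,"slide": [30,40,0],"spin": 0},{"claw": 0.6,"slide": [30,45,-25],"spin": 0},{"claw": 0.6,"slide": [30,55,-50],"spin": 0},{"claw": 0.6,"slide": [20,52,-50],"spin": 0}])

```text
t: 2.08
tool_pos: [0.5514, -0.0184, 0.2447]
orientation: [-3.138, 0.148, -0.003]
wrist_force: [0.7, -0.6, -0.9]
width: 0.051
grasp_force: 0.0
```

```bash
python3 - <<'E'
from h import *
eyes.camera("wrist");eyes.camera("wrist")
s=bot.state();c=eyes.camera("wrist");E=wristE(c,s);cv2.imwrite("pics/w1.png",c["frame"][:,:,::-1])
np.savez("w1.npz",E=E);print(s["t"],s["tool_pos"],s["orientation"],s["wrist_force"])
q=np.array([0.61911,-0.05571,-0.09966]);Rm=np.array([[np.cos(q[2]),-np.sin(q[2])],[np.sin(q[2]),np.cos(q[2])]])
for a in [(-44,56,74),(18,0,72),(-18,0,72),(18,44,72),(-18,44,72),(-75,150,32)]:
    p=Rm@np.array(a[:2])/1e3+q[:2];print(a,p,np.round(proj(c,[*p,a[2]/1e3],E),1))
E
```

```text
2.175 [ 0.5486408  -0.01249997  0.24129183] [-3.13455015  0.13218293  0.01187418] [-0.53246782 -0.38699446 -0.84064117]
(-44, 56, 74) [0.58090005 0.00438992] [289.2 174.1]
(18, 0, 72) [ 0.63702068 -0.05750091] [369.2  86.1]
(-18, 0, 72) [ 0.60119932 -0.05391909] [366.5 139. ]
(18, 44, 72) [ 0.64139847 -0.01371924] [306.1  85.1]
(-18, 44, 72) [ 0.6055771  -0.01013741] [305.8 138.1]
(-75, 150, 32) [0.55940641 0.10100784] [183.1 200.8]
```

View pics/w1.png

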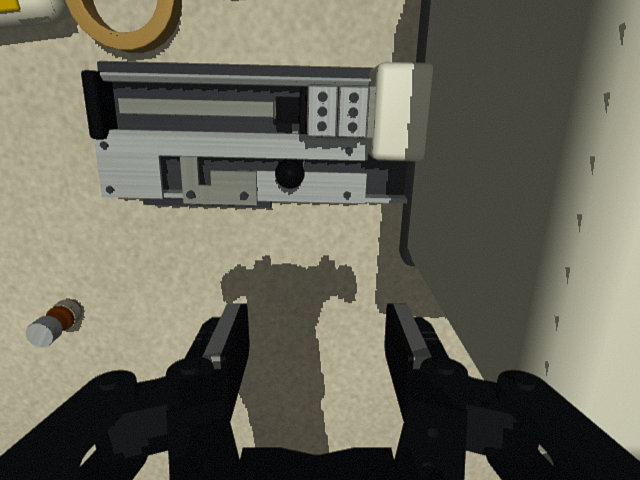

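The knob shows at (290,174) and the prediction was (289,174). The row's corners at (307..368, 86..137) match too, so the pose is good. Next I descend over the knob.

Emit:
carry_out(commands=[{"claw": 0.6,"slide": [10,6,-30],"spin": 0},{"claw": 0.6,"slide": [8,5,-30],"spin": 0},{"claw": 0.6,"slide": [8,5,-30],"spin": -0.3},{"claw": 0.6,"slide": [6,3,-15],"spin": 0},{"claw": 0.6,"slide": [0,0,0],"spin": 0}])

```text
t: 2.85
tool_pos: [0.5821, -0.0015, 0.1404]
orientation: [3.137, -0.157, -0.001]
wrist_force: [0.0, -0.3, 0.3]
width: 0.0509
grasp_force: 0.0
```

Emit:
carry_out(commands=[{"claw": 0.6,"slide": [-1,7,-20],"spin": 0},{"claw": 0.6,"slide": [0,0.5,-25],"spin": 0},{"claw": 0.6,"slide": [0,0,-25],"spin": 0},{"claw": 0.6,"slide": [0,0,-15],"spin": 0},{"claw": 0.6,"slide": [0,0,0],"spin": 0}])

```text
t: 3.48
tool_pos: [0.5809, 0.0062, 0.0556]
orientation: [3.137, -0.157, -0.001]
wrist_force: [-0.6, 0.3, 0.4]
width: 0.0511
grasp_force: 0.0
```

Emit:
carry_out(commands=[{"claw": 0.3,"slide": [0,0,0],"spin": 0},{"claw": 0.2,"slide": [0,0,0],"spin": 0},{"claw": 0.2,"slide": [0,0,0],"spin": 0},{"claw": 0.2,"slide": [0,0,0],"spin": 0},{"claw": 0.2,"slide": [0,0,0],"spin": 0}])

```text
t: 4.1
tool_pos: [0.582, 0.0058, 0.0569]
orientation: [3.137, -0.158, 0.004]
wrist_force: [-1.0, -1.5, 7.0]
width: 0.0187
grasp_force: 58.3
```

Emit:
carry_out(commands=[{"claw": 0.45,"slide": [0,0,0],"spin": 0},{"claw": 0.45,"slide": [-0.5,0,0],"spin": 0},{"claw": 0.45,"slide": [0,0.3,-3],"spin": 0},{"claw": 0.45,"slide": [0,0,-3],"spin": 0},{"claw": 0.2,"slide": [0,0,0],"spin": 0}])

```text
t: 4.72
tool_pos: [0.5802, 0.0068, 0.0491]
orientation: [3.137, -0.156, -0.002]
wrist_force: [-0.7, -5.6, 2.7]
width: 0.0213
grasp_force: 3.7
```

Emit:
carry_out(commands=[{"claw": 0.2,"slide": [0,0,0],"spin": 0},{"claw": 0.2,"slide": [0,0,0],"spin": 0},{"claw": 0.2,"slide": [0,0,0],"spin": 0},{"claw": 0.2,"slide": [0,0,0],"spin": 0},{"claw": 0.2,"slide": [0,0,0],"spin": 0}])

```text
t: 5.35
tool_pos: [0.5803, 0.006, 0.0495]
orientation: [3.137, -0.158, -0.001]
wrist_force: [0.0, -4.5, -1.4]
width: 0.0192
grasp_force: 58.5
```

```bash
python3 - <<'E'
from h import *
s=bot.state();c=eyes.camera("wrist");cv2.imwrite("pics/w2.png",c["frame"][150:450,120:520,::-1]);print(s["tool_pos"],s["wrist_force"],s["width"])
E
```

```text
[0.58033178 0.00604905 0.04947616] [ 0.01121376 -4.46728363 -1.36108097] 0.0191990800339377
```

View pics/w2.png

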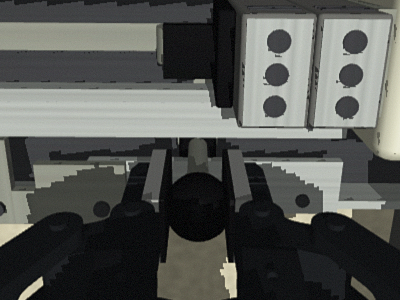

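The picture shows the knob at (197,207) in the crop, centred between the pads. I draw the follower back.

Emit:
carry_out(commands=[{"claw": 0.2,"slide": [0.2,2,0],"spin": 0},{"claw": 0.2,"slide": [0.6,6,0],"spin": 0},{"claw": 0.2,"slide": [0.8,8,0],"spin": 0},{"claw": 0.2,"slide": [0.8,8,0],"spin": 0},{"claw": 0.2,"slide": [0.8,8,0],"spin": 0}])

```text
t: 6.02
tool_pos: [0.5834, 0.0371, 0.0495]
orientation: [3.135, -0.159, -0.002]
wrist_force: [-1.1, -7.9, -1.7]
width: 0.0191
grasp_force: 58.6
```

Emit:
carry_out(commands=[{"claw": 0.2,"slide": [0.8,8,0],"spin": 0},{"claw": 0.2,"slide": [0.8,8,0],"spin": 0},{"claw": 0.2,"slide": [0.6,6,0],"spin": 0},{"claw": 0.2,"slide": [0.4,4,0],"spin": 0},{"claw": 0.2,"slide": [0.2,2,0],"spin": 0}])

```text
t: 6.65
tool_pos: [0.5861, 0.0651, 0.0495]
orientation: [3.135, -0.158, -0.002]
wrist_force: [-0.1, -7.3, 0.1]
width: 0.0193
grasp_force: 58.6
```

Emit:
carry_out(commands=[{"claw": 0.2,"slide": [0.2,1.5,0],"spin": 0},{"claw": 0.2,"slide": [0.1,1,0],"spin": 0},{"claw": 0.2,"slide": [0.1,1,0],"spin": 0},{"claw": 0.2,"slide": [0.1,1,0],"spin": 0},{"claw": 0.2,"slide": [0.1,1,0],"spin": 0}])

```text
t: 7.28
tool_pos: [0.5867, 0.0702, 0.0495]
orientation: [3.135, -0.159, -0.002]
wrist_force: [-0.6, -8.4, -0.8]
width: 0.0188
grasp_force: 58.6
```

Emit:
carry_out(commands=[{"claw": 0.2,"slide": [0.1,1,0],"spin": 0},{"claw": 0.2,"slide": [0.1,1,0],"spin": 0},{"claw": 0.2,"slide": [0.1,1,0],"spin": 0},{"claw": 0.2,"slide": [0.1,1,0],"spin": 0},{"claw": 0.2,"slide": [0.1,1,0],"spin": 0}])

```text
t: 7.9
tool_pos: [0.5872, 0.0751, 0.0494]
orientation: [3.135, -0.159, -0.002]
wrist_force: [-1.1, -7.2, -1.5]
width: 0.0192
grasp_force: 58.6
```

Emit:
carry_out(commands=[{"claw": 0.2,"slide": [0.1,0.7,0],"spin": 0},{"claw": 0.2,"slide": [0.1,0.7,0],"spin": 0},{"claw": 0.2,"slide": [0,0.6,0],"spin": 0},{"claw": 0.2,"slide": [0,0,0],"spin": 0},{"claw": 0.2,"slide": [0,0,0],"spin": 0}])

```text
t: 8.52
tool_pos: [0.5874, 0.0772, 0.0495]
orientation: [3.135, -0.158, -0.002]
wrist_force: [-0.4, -7.4, -1.0]
width: 0.0186
grasp_force: 58.6
```

Emit:
carry_out(commands=[{"claw": 0.2,"slide": [0,0.5,0],"spin": 0},{"claw": 0.2,"slide": [0.1,0.5,0],"spin": 0},{"claw": 0.2,"slide": [0,0.5,0],"spin": 0},{"claw": 0.2,"slide": [0,0.5,0],"spin": 0},{"claw": 0.2,"slide": [0,0,0],"spin": 0}])

```text
t: 9.15
tool_pos: [0.5875, 0.0792, 0.0495]
orientation: [3.135, -0.158, -0.002]
wrist_force: [-0.2, -6.6, -0.5]
width: 0.0189
grasp_force: 58.6
```

Emit:
carry_out(commands=[{"claw": 0.2,"slide": [0,0.5,0],"spin": 0},{"claw": 0.2,"slide": [0.1,0.5,0],"spin": 0},{"claw": 0.2,"slide": [0,0.5,0],"spin": 0},{"claw": 0.2,"slide": [0.1,0.5,0],"spin": 0},{"claw": 0.2,"slide": [0,0,0],"spin": 0}])

```text
t: 9.78
tool_pos: [0.5876, 0.0808, 0.0494]
orientation: [3.134, -0.159, -0.002]
wrist_force: [-0.8, -7.4, -0.2]
width: 0.0189
grasp_force: 58.6
```

Emit:
carry_out(commands=[{"claw": 0.2,"slide": [0,0.5,0],"spin": 0},{"claw": 0.2,"slide": [0,0.5,0],"spin": 0},{"claw": 0.2,"slide": [0,0.5,0],"spin": 0},{"claw": 0.2,"slide": [0,0,0],"spin": 0},{"claw": 0.2,"slide": [0,0,0],"spin": 0}])

```text
t: 10.4
tool_pos: [0.5876, 0.081, 0.0494]
orientation: [3.133, -0.16, -0.002]
wrist_force: [-0.6, -9.9, 0.2]
width: 0.019
grasp_force: 58.7
```

Emit:
carry_out(commands=[{"claw": 0.2,"slide": [0.1,0.5,0],"spin": 0},{"claw": 0.2,"slide": [0,0.5,0],"spin": 0},{"claw": 0.2,"slide": [0,0.5,0],"spin": 0},{"claw": 0.2,"slide": [0,0,0],"spin": 0},{"claw": 0.2,"slide": [0,0,0],"spin": 0}])

```text
t: 11.02
tool_pos: [0.5875, 0.0812, 0.0494]
orientation: [3.131, -0.161, -0.003]
wrist_force: [-1.5, -11.5, -0.8]
width: 0.019
grasp_force: 58.8
```

Emit:
carry_out(commands=[{"claw": 0.2,"slide": [0,-1,0],"spin": 0},{"claw": 0.2,"slide": [-0.1,-1,0],"spin": 0},{"claw": 0.2,"slide": [-0.1,-1,0],"spin": 0},{"claw": 0.2,"slide": [0,-0.7,0],"spin": 0},{"claw": 0.2,"slide": [0,0,0],"spin": 0}])

```text
t: 11.65
tool_pos: [0.5875, 0.0804, 0.0494]
orientation: [3.135, -0.159, -0.002]
wrist_force: [0.0, -6.6, -1.2]
width: 0.019
grasp_force: 58.7
```

Emit:
carry_out(commands=[{"claw": 0.2,"slide": [-2.6,0.3,0],"spin": 0},{"claw": 0.2,"slide": [-2.6,0.3,-0.2],"spin": 0},{"claw": 0.2,"slide": [-2.6,0.2,-0.3],"spin": 0},{"claw": 0.2,"slide": [-2.6,0.3,-0.4],"spin": 0},{"claw": 0.2,"slide": [-2.6,0.2,-0.6],"spin": 0}])

```text
t: 12.28
tool_pos: [0.578, 0.0817, 0.0485]
orientation: [3.136, -0.16, 0.009]
wrist_force: [3.4, -8.0, -1.5]
width: 0.019
grasp_force: 58.7
```

Emit:
carry_out(commands=[{"claw": 0.2,"slide": [-2.6,0.3,-0.7],"spin": 0},{"claw": 0.2,"slide": [-2.6,0.3,-0.8],"spin": 0},{"claw": 0.2,"slide": [-2.6,0.2,-0.9],"spin": 0},{"claw": 0.2,"slide": [-2.6,0.3,-1.0],"spin": 0},{"claw": 0.2,"slide": [-2.5,0.2,-1.1],"spin": 0}])

```text
t: 12.9
tool_pos: [0.5639, 0.0834, 0.0454]
orientation: [3.136, -0.162, 0.006]
wrist_force: [-0.3, -7.5, 13.8]
width: 0.0189
grasp_force: 62.7
```

Emit:
carry_out(commands=[{"claw": 0.2,"slide": [-0.5,0,0],"spin": 0},{"claw": 0.2,"slide": [0,0,0],"spin": 0},{"claw": 0.2,"slide": [0,0,0],"spin": 0},{"claw": 0.2,"slide": [0,0,0],"spin": 0},{"claw": 0.2,"slide": [0,0,0],"spin": 0}])

```text
t: 13.52
tool_pos: [0.5635, 0.0835, 0.0453]
orientation: [3.136, -0.162, 0.006]
wrist_force: [-0.5, -7.9, 9.4]
width: 0.0185
grasp_force: 62.6
```

Emit:
carry_out(commands=[{"claw": 0.2,"slide": [-0.7,0,0.5],"spin": 0},{"claw": 0.2,"slide": [-0.7,0.1,0.5],"spin": 0},{"claw": 0.2,"slide": [-0.7,0.1,0],"spin": 0},{"claw": 0.2,"slide": [-0.7,0.1,0],"spin": 0},{"claw": 0.2,"slide": [0,0,0],"spin": 0}])

```text
t: 14.15
tool_pos: [0.562, 0.0836, 0.045]
orientation: [3.136, -0.162, 0.009]
wrist_force: [4.4, -7.2, -3.0]
width: 0.0187
grasp_force: 62.1
```

Emit:
carry_out(commands=[{"claw": 0.2,"slide": [0,-0.7,0],"spin": 0},{"claw": 0.2,"slide": [-0.1,-0.7,0],"spin": 0},{"claw": 0.2,"slide": [-0.1,-0.7,0],"spin": 0},{"claw": 0.2,"slide": [-0.1,-0.7,0],"spin": 0},{"claw": 0.2,"slide": [0,0,0],"spin": 0}])

```text
t: 14.78
tool_pos: [0.5618, 0.081, 0.045]
orientation: [3.137, -0.162, 0.009]
wrist_force: [4.1, -7.6, -3.8]
width: 0.0186
grasp_force: 62.1
```

Emit:
carry_out(commands=[{"claw": 0.2,"slide": [0,-0.5,0],"spin": 0},{"claw": 0.2,"slide": [-0.1,-0.5,0],"spin": 0},{"claw": 0.2,"slide": [0,-0.5,0],"spin": 0},{"claw": 0.2,"slide": [0,-0.3,0],"spin": 0},{"claw": 0.2,"slide": [0,0,0],"spin": 0}])

```text
t: 15.4
tool_pos: [0.5618, 0.0808, 0.0451]
orientation: [-3.136, 0.16, -0.01]
wrist_force: [3.7, -5.5, -3.9]
width: 0.0191
grasp_force: 62.0
```

Emit:
carry_out(commands=[{"claw": 0.2,"slide": [0,-0.7,0],"spin": 0},{"claw": 0.2,"slide": [0,-0.7,0],"spin": 0},{"claw": 0.2,"slide": [0.4,-0.5,-0.3],"spin": 0},{"claw": 0.2,"slide": [0.4,0,-0.2],"spin": 0},{"claw": 0.2,"slide": [0,0,0],"spin": 0}])

```text
t: 16.02
tool_pos: [0.5612, 0.0804, 0.0448]
orientation: [-3.136, 0.156, -0.006]
wrist_force: [5.3, -0.5, 1.5]
width: 0.0187
grasp_force: 62.4
```

Emit:
carry_out(commands=[{"claw": 0.3,"slide": [0,0,0],"spin": 0},{"claw": 0.4,"slide": [0,0,0],"spin": 0},{"claw": 0.55,"slide": [0,0,0],"spin": 0},{"claw": 0.55,"slide": [0,0,3],"spin": 0},{"claw": 0.55,"slide": [0,0,20],"spin": 0}])

```text
t: 16.65
tool_pos: [0.558, 0.079, 0.0664]
orientation: [3.137, -0.156, -0.005]
wrist_force: [-0.3, -0.1, 1.0]
width: 0.047
grasp_force: 0.0
```

Emit:
carry_out(commands=[{"claw": 0.55,"slide": [0,0,50],"spin": 0},{"claw": 0.7,"slide": [-20,30,20],"spin": -10},{"claw": 0.85,"slide": [-25,50,0],"spin": -10},{"claw": 0.85,"slide": [-25,50,0],"spin": -10},{"claw": 0.85,"slide": [-25,50,0],"spin": -10}])

```text
t: 17.27
tool_pos: [0.4633, 0.2605, 0.1374]
orientation: [-2.892, 1.225, 0.001]
wrist_force: [-0.0, 0.7, -0.9]
width: 0.0729
grasp_force: 0.0
```

Emit:
carry_out(commands=[{"claw": 0.85,"slide": [-8,50,0],"spin": -10},{"claw": 0.85,"slide": [-3,33,0],"spin": -10},{"claw": 0.85,"slide": [0,0,-10],"spin": -10},{"claw": 0.85,"slide": [0,0,-10],"spin": -1},{"claw": 0.85,"slide": [0,0,0],"spin": 0}])

```text
t: 17.9
tool_pos: [0.4534, 0.3339, 0.1176]
orientation: [2.475, -1.935, -0.007]
wrist_force: [0.4, 0.0, 0.3]
width: 0.0723
grasp_force: 0.0
```

```bash
python3 - <<'E'
from h import *
s=bot.state();c=eyes.camera("wrist");E=wristE(c,s);cv2.imwrite("pics/w3.png",c["frame"][:,:,::-1])
M=R.from_rotvec(s["orientation"]).as_matrix();print(s["t"],s["tool_pos"],"ydir",np.degrees(np.arctan2(M[1,1],M[0,1])),s["q"])
for n,x,y in(("a",.4735,.4169),("b",.4521,.342)):print(n,proj(c,[x,y,.06],E))
E
```

```text
17.9 [0.45338866 0.33391284 0.11764806] ydir -166.0624662800559 [-1.15258872  0.94819742  0.83432331  1.8807581  -0.99964022  0.8030856
 -2.65402048]
a (np.float64(247.30687834392387), np.float64(393.7671109103087))
b (np.float64(315.56868882773233), np.float64(284.2372083491997))
```

View pics/w3.png

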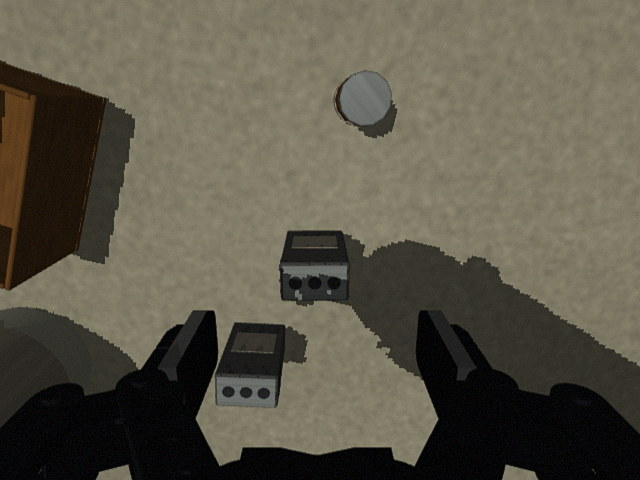

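Emit:
carry_out(commands=[{"claw": 0.85,"slide": [0,0,5],"spin": 10.5},{"claw": 0.85,"slide": [0,0,5],"spin": 10.5},{"claw": 0.85,"slide": [0,0,0],"spin": 10.5},{"claw": 0.85,"slide": [0,0,0],"spin": 10.5},{"claw": 0.85,"slide": [0,0,0],"spin": 10.5}])

```text
t: 18.58
tool_pos: [0.4545, 0.3346, 0.1292]
orientation: [-3.075, 0.632, 0.007]
wrist_force: [0.3, -0.3, 0.7]
width: 0.0725
grasp_force: 0.0
```

Emit:
carry_out(commands=[{"claw": 0.85,"slide": [0,0,0],"spin": 10.5},{"claw": 0.85,"slide": [0,0,0],"spin": 10.5},{"claw": 0.85,"slide": [0,0,0],"spin": 10.5},{"claw": 0.85,"slide": [0,0,0],"spin": 10.5},{"claw": 0.85,"slide": [0,0,0],"spin": 10.5}])

```text
t: 19.2
tool_pos: [0.4546, 0.3343, 0.1292]
orientation: [3.04, 0.793, -0.004]
wrist_force: [0.5, 0.0, 0.5]
width: 0.0723
grasp_force: 0.0
```

Emit:
carry_out(commands=[{"claw": 0.85,"slide": [0,0,0],"spin": 10.5},{"claw": 0.85,"slide": [0,0,0],"spin": 10.5},{"claw": 0.85,"slide": [0,0,0],"spin": 10.5},{"claw": 0.85,"slide": [0,0,0],"spin": 10.5},{"claw": 0.85,"slide": [0,0,0],"spin": 10.5}])

```text
t: 19.82
tool_pos: [0.4547, 0.3341, 0.1293]
orientation: [2.374, 2.054, -0.001]
wrist_force: [0.6, -0.9, -0.5]
width: 0.0724
grasp_force: 0.0
```

```bash
cat >> h.py <<'E'
def where():
    s=bot.state();M=R.from_rotvec(s["orientation"]).as_matrix()
    print(s["t"],s["tool_pos"].round(4),"ydir",np.degrees(np.arctan2(M[1,1],M[0,1])).round(2),"tilt",M[:2,2].round(4),s["q"].round(2),s["wrist_force"].round(1))
E
python3 -c "from h import *;where()"
```

```text
19.825 [0.4547 0.3341 0.1293] ydir -8.27 tilt [ 0.0012 -0.0026] [-0.79  0.76  0.12  1.85 -0.16  0.54 -0.71] [ 0.6 -0.9 -0.5]
```

Emit:
carry_out(commands=[{"claw": 0.85,"slide": [-2.6,7.9,0],"spin": 10.5},{"claw": 0.85,"slide": [0,0,0],"spin": 10.5},{"claw": 0.85,"slide": [0,0,-20],"spin": 0.5},{"claw": 0.85,"slide": [0,0,-20],"spin": 0},{"claw": 0.85,"slide": [0,0,0],"spin": 0}])

```text
t: 20.45
tool_pos: [0.4513, 0.3413, 0.088]
orientation: [1.956, 2.454, -0.005]
wrist_force: [-0.5, 0.0, -0.7]
width: 0.0727
grasp_force: 0.0
```

```bash
python3 -c "from h import *;where()"
```

```text
20.45 [0.4513 0.3413 0.088 ] ydir 12.89 tilt [ 0.0002 -0.0045] [-0.74  0.82  0.02  1.86 -0.03  0.46 -0.48] [-0.5  0.  -0.7]
```

Emit:
carry_out(commands=[{"claw": 0.85,"slide": [0.8,0.7,-20],"spin": 0.4},{"claw": 0.85,"slide": [0,0,-20],"spin": 0},{"claw": 0.85,"slide": [0,0,-12],"spin": 0},{"claw": 0.85,"slide": [0,0,-7],"spin": 0},{"claw": 0.7,"slide": [0,0,0],"spin": 0}])

```text
t: 21.08
tool_pos: [0.4525, 0.3427, 0.0294]
orientation: [1.946, 2.461, -0.002]
wrist_force: [0.3, 0.1, 1.0]
width: 0.06
grasp_force: 0.0
```

Emit:
carry_out(commands=[{"claw": 0.5,"slide": [0,0,0],"spin": 0},{"claw": 0.35,"slide": [0,0,0],"spin": 0},{"claw": 0.35,"slide": [0,0,0],"spin": 0},{"claw": 0.35,"slide": [0,0,0],"spin": 0},{"claw": 0.35,"slide": [0,0,0],"spin": 0}])

```text
t: 21.7
tool_pos: [0.4529, 0.3431, 0.03]
orientation: [1.946, 2.461, -0.0]
wrist_force: [-0.2, -0.9, 4.9]
width: 0.0354
grasp_force: 60.4
```

```bash
python3 -c "from h import *;where()"
```

```text
21.7 [0.4529 0.3431 0.03  ] ydir 13.33 tilt [ 0.0029 -0.0025] [-0.74  0.92  0.02  1.87 -0.03  0.35 -0.47] [-0.2 -0.9  4.9]
```

```bash
python3 - <<'E'
from h import *
c=eyes.camera("top");print("cap",ray(c,436,131,.15),"base bottom edge",ray(c,417,180,0.0))
d=eyes.camera("scene");print("cap scene",ray(d,175,268,.15),"base near edge",ray(d,190,366,0))
cv2.imwrite("pics/top2.png",cv2.resize(c["frame"][205:310,325:515,::-1],None,fx=4,fy=4,interpolation=cv2.INTER_CUBIC))
E
```

```text
cap [0.7700034  0.02914943 0.15      ] base bottom edge [0.74616788 0.02926046 0.        ]
cap scene [0.77470653 0.03282463 0.15      ] base near edge [0.7886115  0.03185789 0.        ]
```

View pics/top2.png

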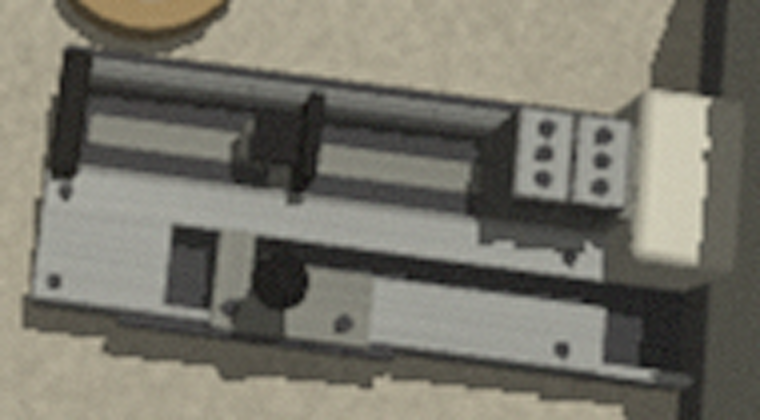

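Emit:
carry_out(commands=[{"claw": 0.35,"slide": [0,0,10],"spin": 0},{"claw": 0.35,"slide": [0,0,30],"spin": 0},{"claw": 0.35,"slide": [0,0,40],"spin": 0},{"claw": 0.35,"slide": [10,-30,20],"spin": -4},{"claw": 0.35,"slide": [15,-40,0],"spin": -5}])

```text
t: 22.42
tool_pos: [0.4783, 0.274, 0.1315]
orientation: [2.133, 2.301, 0.004]
wrist_force: [0.2, -1.0, -0.7]
width: 0.0351
grasp_force: 59.9
```

The follower is parked, with the knob at crop (278,275) in the notch. I carry on with the first cartridge.

Emit:
carry_out(commands=[{"claw": 0.35,"slide": [26,-45,0],"spin": -5},{"claw": 0.35,"slide": [28,-50,0],"spin": -5},{"claw": 0.35,"slide": [28,-50,0],"spin": 0},{"claw": 0.35,"slide": [28,-50,0],"spin": 0},{"claw": 0.35,"slide": [20,-40,0],"spin": 0}])

```text
t: 23.05
tool_pos: [0.6084, 0.0346, 0.1297]
orientation: [2.328, 2.104, -0.004]
wrist_force: [0.9, 0.1, -0.9]
width: 0.0353
grasp_force: 59.8
```

Emit:
carry_out(commands=[{"claw": 0.35,"slide": [12,-26,0],"spin": 0},{"claw": 0.35,"slide": [4,-9,0],"spin": 0},{"claw": 0.35,"slide": [0,0,0],"spin": 0},{"claw": 0.35,"slide": [0,0,0],"spin": 0},{"claw": 0.35,"slide": [0,0,0],"spin": 0}])

```text
t: 23.68
tool_pos: [0.623, 0.0046, 0.1293]
orientation: [2.324, 2.11, -0.003]
wrist_force: [-0.1, -0.1, -1.1]
width: 0.0351
grasp_force: 59.8
```

```bash
python3 - <<'E'
from h import *
where()
s=bot.state();c=eyes.camera("wrist");E=wristE(c,s);cv2.imwrite("pics/w4.png",c["frame"][:,:,::-1])
E
```

```text
23.675 [0.623  0.0046 0.1293] ydir -5.53 tilt [ 0.0001 -0.0029] [-0.1   0.81  0.02  1.67 -0.02  0.66 -0.16] [-0.1 -0.1 -1.1]
```

View pics/w4.png

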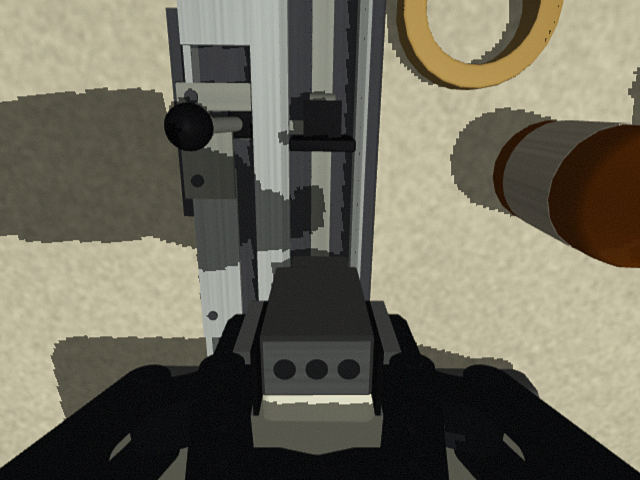

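```bash
python3 - <<'E'
from h import *
s=bot.state();c=eyes.camera("wrist");E=wristE(c,s)
q=np.array([0.61911,-0.05571,-0.09966]);Rm=np.array([[np.cos(q[2]),-np.sin(q[2])],[np.sin(q[2]),np.cos(q[2])]])
inv=lambda p:(Rm.T@(p[:2]-q[:2])*1e3).round(1)
z=s["tool_pos"][2]+.030
for p in [(317,341),(317,369),(317,395),(262,369),(372,369)]:print(p,inv(ray(c,*p,z,E)))
print("tool",inv(s["tool_pos"]))
for p in [(265,268),(358,268)]: print(p,inv(ray(c,*p,z-.06,E)))
print("track walls check",[np.round(proj(c,[*(Rm@np.array(a[:2])/1e3+q[:2]),a[2]/1e3],E),0) for a in ((-19,180,32),(19,180,32),(-17,117,56),(17,117,56))])
E
```

```text
(317, 341) [-1.  68.7]
(317, 369) [-1.  58.8]
(317, 395) [-1.  49.2]
(262, 369) [-18.1  58.8]
(372, 369) [16.1 58.9]
tool [-2. 60.]
(265, 268) [-23.8  68.9]
(358, 268) [17.1 68.9]
track walls check [array([282.,  18.]), array([356.,  18.]), array([285., 147.]), array([353., 148.])]
```

Emit:
carry_out(commands=[{"claw": 0.35,"slide": [2,-0.5,-10],"spin": -0.2},{"claw": 0.35,"slide": [0,0,-20],"spin": 0},{"claw": 0.35,"slide": [0,0,-20],"spin": 0},{"claw": 0.35,"slide": [0,0,-8],"spin": 0},{"claw": 0.35,"slide": [0,0,0],"spin": 0}])

```text
t: 24.4
tool_pos: [0.625, 0.0021, 0.0704]
orientation: [2.331, 2.103, -0.005]
wrist_force: [-1.2, 0.2, -0.3]
width: 0.0353
grasp_force: 59.8
```

Emit:
carry_out(commands=[{"claw": 0.35,"slide": [0,0,-3],"spin": 0},{"claw": 0.35,"slide": [0,0,-3],"spin": 0},{"claw": 0.35,"slide": [0,0,-3],"spin": 0},{"claw": 0.35,"slide": [0,0,-3],"spin": 0},{"claw": 0.35,"slide": [0,0,0],"spin": 0}])

```text
t: 25.02
tool_pos: [0.6253, 0.0022, 0.059]
orientation: [2.33, 2.103, -0.004]
wrist_force: [0.3, -0.4, -2.1]
width: 0.0351
grasp_force: 59.8
```

Emit:
carry_out(commands=[{"claw": 0.35,"slide": [0,0,-3],"spin": 0},{"claw": 0.35,"slide": [0,0,-3],"spin": 0},{"claw": 0.35,"slide": [0,0,-3],"spin": 0},{"claw": 0.35,"slide": [0,0,0],"spin": 0},{"claw": 0.35,"slide": [0,0,0],"spin": 0}])

```text
t: 25.65
tool_pos: [0.6255, 0.0021, 0.0502]
orientation: [2.33, 2.103, -0.003]
wrist_force: [-0.1, -0.0, -0.8]
width: 0.0354
grasp_force: 59.8
```

Emit:
carry_out(commands=[{"claw": 0.35,"slide": [0,0,-2.5],"spin": 0},{"claw": 0.35,"slide": [0,0,-2.5],"spin": 0},{"claw": 0.35,"slide": [0,0,-2],"spin": 0},{"claw": 0.35,"slide": [0,0,-1],"spin": 0},{"claw": 0.35,"slide": [0,0,0],"spin": 0}])

```text
t: 26.28
tool_pos: [0.6255, 0.0022, 0.0422]
orientation: [2.33, 2.103, -0.003]
wrist_force: [-0.6, -0.3, -0.2]
width: 0.0351
grasp_force: 59.9
```

Emit:
carry_out(commands=[{"claw": 0.35,"slide": [0,0,-0.5],"spin": 0},{"claw": 0.35,"slide": [0,0,-0.5],"spin": 0},{"claw": 0.35,"slide": [0,0,0],"spin": 0},{"claw": 0.35,"slide": [0,0,0],"spin": 0},{"claw": 0.35,"slide": [0,0,0],"spin": 0}])

```text
t: 26.9
tool_pos: [0.6256, 0.0022, 0.0421]
orientation: [2.33, 2.102, -0.003]
wrist_force: [-1.7, 0.3, 6.3]
width: 0.035
grasp_force: 60.7
```

Emit:
carry_out(commands=[{"claw": 0.42,"slide": [0,0,0.5],"spin": 0},{"claw": 0.5,"slide": [0,0,0],"spin": 0},{"claw": 0.55,"slide": [0,0,0],"spin": 0},{"claw": 0.55,"slide": [0,0,15],"spin": 0},{"claw": 0.55,"slide": [0,0,30],"spin": 0}])

```text
t: 27.52
tool_pos: [0.6247, 0.0022, 0.0869]
orientation: [2.331, 2.104, -0.006]
wrist_force: [0.4, 0.6, -0.1]
width: 0.0471
grasp_force: 0.0
```

Emit:
carry_out(commands=[{"claw": 0.55,"slide": [0,0,45],"spin": 0},{"claw": 0.55,"slide": [-15,40,0],"spin": 3},{"claw": 0.7,"slide": [-20,55,0],"spin": 3},{"claw": 0.85,"slide": [-20,55,0],"spin": 3},{"claw": 0.85,"slide": [-20,55,0],"spin": 3}])

```text
t: 28.15
tool_pos: [0.5502, 0.2089, 0.133]
orientation: [2.095, 2.335, -0.0]
wrist_force: [1.0, 0.2, -0.8]
width: 0.0732
grasp_force: 0.0
```

Emit:
carry_out(commands=[{"claw": 0.85,"slide": [-20,55,0],"spin": 3},{"claw": 0.85,"slide": [-20,55,0],"spin": 1.6},{"claw": 0.85,"slide": [-20,55,0],"spin": 0},{"claw": 0.85,"slide": [-17,45,0],"spin": 0},{"claw": 0.85,"slide": [0,0,0],"spin": 0}])

```text
t: 28.78
tool_pos: [0.4699, 0.4237, 0.1327]
orientation: [-1.993, -2.428, -0.003]
wrist_force: [0.5, -1.1, 0.7]
width: 0.0725
grasp_force: 0.0
```

```bash
python3 -c "from h import *;where()"
```

```text
28.775 [0.4699 0.4237 0.1327] ydir 11.23 tilt [0.0006 0.0018] [-0.83  0.82  0.04  1.64 -0.05  0.69 -0.57] [ 0.5 -1.1  0.7]
```

Emit:
carry_out(commands=[{"claw": 0.85,"slide": [3.6,-6.8,-25],"spin": -0.3},{"claw": 0.85,"slide": [0,0,-25],"spin": 0},{"claw": 0.85,"slide": [0,0,-25],"spin": 0},{"claw": 0.85,"slide": [0,0,-15],"spin": 0},{"claw": 0.85,"slide": [0,0,0],"spin": 0}])

```text
t: 29.4
tool_pos: [0.477, 0.4094, 0.0413]
orientation: [2.009, 2.411, -0.005]
wrist_force: [0.9, -0.2, -0.9]
width: 0.0727
grasp_force: 0.0
```

Emit:
carry_out(commands=[{"claw": 0.85,"slide": [0,0,-8],"spin": 0},{"claw": 0.85,"slide": [0,0,-5],"spin": 0},{"claw": 0.7,"slide": [0,0,0],"spin": 0},{"claw": 0.5,"slide": [0,0,0],"spin": 0},{"claw": 0.35,"slide": [0,0,0],"spin": 0}])

```text
t: 30.02
tool_pos: [0.4774, 0.4107, 0.0293]
orientation: [2.008, 2.411, -0.001]
wrist_force: [0.9, -0.7, 0.3]
width: 0.0349
grasp_force: 59.7
```

Emit:
carry_out(commands=[{"claw": 0.35,"slide": [0,0,0],"spin": 0},{"claw": 0.35,"slide": [0,0,0],"spin": 0},{"claw": 0.35,"slide": [0,0,0],"spin": 0},{"claw": 0.35,"slide": [0,0,0],"spin": 0},{"claw": 0.35,"slide": [0,0,0],"spin": 0}])

```text
t: 30.65
tool_pos: [0.4774, 0.4106, 0.0292]
orientation: [2.008, 2.411, -0.001]
wrist_force: [-0.5, -0.2, 4.6]
width: 0.0352
grasp_force: 60.1
```

```bash
python3 -c "from h import *;where()"
```

```text
30.65 [0.4774 0.4106 0.0292] ydir 10.43 tilt [ 0.0024 -0.0029] [-0.8   0.97  0.03  1.68 -0.05  0.49 -0.56] [-0.5 -0.2  4.6]
```

Emit:
carry_out(commands=[{"claw": 0.5,"slide": [0,0,0],"spin": 0},{"claw": 0.55,"slide": [0,0,0],"spin": 0},{"claw": 0.55,"slide": [-0.6,3,0],"spin": 0},{"claw": 0.55,"slide": [-0.6,3,0],"spin": 0},{"claw": 0.55,"slide": [0,0,0],"spin": 0}])

```text
t: 31.28
tool_pos: [0.4756, 0.417, 0.0287]
orientation: [2.007, 2.413, -0.002]
wrist_force: [0.3, 0.7, -0.2]
width: 0.0469
grasp_force: 0.0
```

Emit:
carry_out(commands=[{"claw": 0.4,"slide": [0,0,0],"spin": 0},{"claw": 0.35,"slide": [0,0,0],"spin": 0},{"claw": 0.35,"slide": [0,0,0],"spin": 0},{"claw": 0.35,"slide": [0,0,0],"spin": 0},{"claw": 0.35,"slide": [0,0,0],"spin": 0}])

```text
t: 31.9
tool_pos: [0.4758, 0.4165, 0.0289]
orientation: [2.008, 2.412, -0.002]
wrist_force: [-0.4, 0.8, 2.8]
width: 0.0348
grasp_force: 61.0
```

```bash
python3 -c "from h import *;where()"
```

```text
31.9 [0.4758 0.4165 0.0289] ydir 10.43 tilt [ 0.0016 -0.0033] [-0.81  0.97  0.03  1.67 -0.05  0.5  -0.57] [-0.4  0.8  2.8]
```

Emit:
carry_out(commands=[{"claw": 0.35,"slide": [0,0,10],"spin": 0},{"claw": 0.35,"slide": [0,0,30],"spin": 0},{"claw": 0.35,"slide": [0,0,40],"spin": 0},{"claw": 0.35,"slide": [10,-30,20],"spin": -3},{"claw": 0.35,"slide": [18,-45,0],"spin": -4}])

```text
t: 32.52
tool_pos: [0.5045, 0.3434, 0.1312]
orientation: [2.15, 2.287, 0.006]
wrist_force: [1.4, -1.1, -0.4]
width: 0.035
grasp_force: 60.8
```

Emit:
carry_out(commands=[{"claw": 0.35,"slide": [20,-53,0],"spin": -5},{"claw": 0.35,"slide": [20,-53,0],"spin": -4.1},{"claw": 0.35,"slide": [20,-53,0],"spin": 0},{"claw": 0.35,"slide": [20,-53,0],"spin": 0},{"claw": 0.35,"slide": [20,-50,0],"spin": 0}])

```text
t: 33.15
tool_pos: [0.6044, 0.0771, 0.1293]
orientation: [2.326, 2.106, -0.003]
wrist_force: [0.8, 0.5, -0.6]
width: 0.0351
grasp_force: 60.7
```

Emit:
carry_out(commands=[{"claw": 0.35,"slide": [15,-33,0],"spin": 0},{"claw": 0.35,"slide": [9,-18,0],"spin": 0},{"claw": 0.35,"slide": [0,0,0],"spin": 0},{"claw": 0.35,"slide": [0,0,0],"spin": 0},{"claw": 0.35,"slide": [0,0,0],"spin": 0}])

```text
t: 33.78
tool_pos: [0.6272, 0.031, 0.1287]
orientation: [2.324, 2.112, -0.003]
wrist_force: [0.7, -0.2, -0.1]
width: 0.035
grasp_force: 60.7
```

```bash
python3 -c "from h import *;where()"
```

```text
33.775 [0.6272 0.031  0.1287] ydir -5.48 tilt [-0.0001 -0.0025] [-0.14  0.82  0.03  1.65 -0.03  0.67 -0.19] [ 0.7 -0.2 -0.1]
```

Emit:
carry_out(commands=[{"claw": 0.35,"slide": [0.3,0,-10],"spin": -0.2},{"claw": 0.35,"slide": [0,0,-20],"spin": 0},{"claw": 0.35,"slide": [0,0,-20],"spin": 0},{"claw": 0.35,"slide": [0,0,-8],"spin": 0},{"claw": 0.35,"slide": [0,0,0],"spin": 0}])

```text
t: 34.4
tool_pos: [0.6277, 0.0284, 0.0699]
orientation: [2.33, 2.103, -0.005]
wrist_force: [-0.3, 0.4, -0.6]
width: 0.0353
grasp_force: 60.7
```

```bash
python3 -c "from h import *;where()"
```

```text
34.4 [0.6277 0.0284 0.0699] ydir -5.86 tilt [-0.0009 -0.004 ] [-0.13  0.91  0.02  1.67 -0.03  0.56 -0.2 ] [-0.3  0.4 -0.6]
```

Emit:
carry_out(commands=[{"claw": 0.35,"slide": [0.3,0,-3],"spin": 0.1},{"claw": 0.35,"slide": [0,0,-3],"spin": 0},{"claw": 0.35,"slide": [0,0,-3],"spin": 0},{"claw": 0.35,"slide": [0,0,-3],"spin": 0},{"claw": 0.35,"slide": [0,0,0],"spin": 0}])

```text
t: 35.02
tool_pos: [0.6282, 0.0284, 0.0585]
orientation: [2.328, 2.105, -0.004]
wrist_force: [-1.5, -0.3, -0.7]
width: 0.035
grasp_force: 60.7
```

Emit:
carry_out(commands=[{"claw": 0.35,"slide": [0,0,-3],"spin": 0},{"claw": 0.35,"slide": [0,0,-3],"spin": 0},{"claw": 0.35,"slide": [0,0,-3],"spin": 0},{"claw": 0.35,"slide": [0,0,0],"spin": 0},{"claw": 0.35,"slide": [0,0,0],"spin": 0}])

```text
t: 35.65
tool_pos: [0.6285, 0.0283, 0.0498]
orientation: [2.328, 2.105, -0.003]
wrist_force: [-0.2, 0.1, 0.4]
width: 0.0352
grasp_force: 60.9
```

Emit:
carry_out(commands=[{"claw": 0.35,"slide": [0,0,-2.5],"spin": 0},{"claw": 0.35,"slide": [0,0,-2.5],"spin": 0},{"claw": 0.35,"slide": [0,0,-2],"spin": 0},{"claw": 0.35,"slide": [0,0,-1],"spin": 0},{"claw": 0.35,"slide": [0,0,0],"spin": 0}])

```text
t: 36.28
tool_pos: [0.6284, 0.0283, 0.0417]
orientation: [2.328, 2.105, -0.004]
wrist_force: [-0.7, 0.9, -0.3]
width: 0.0351
grasp_force: 60.9
```

Emit:
carry_out(commands=[{"claw": 0.35,"slide": [0,0,-0.8],"spin": 0},{"claw": 0.35,"slide": [0,0,0],"spin": 0},{"claw": 0.42,"slide": [0,0,0.3],"spin": 0},{"claw": 0.5,"slide": [0,0,0],"spin": 0},{"claw": 0.55,"slide": [0,0,0],"spin": 0}])

```text
t: 36.9
tool_pos: [0.6285, 0.0283, 0.0413]
orientation: [2.328, 2.105, -0.003]
wrist_force: [-0.2, -0.7, -0.5]
width: 0.0468
grasp_force: 0.0
```

Emit:
carry_out(commands=[{"claw": 0.55,"slide": [0,0,15],"spin": 0},{"claw": 0.55,"slide": [0,0,30],"spin": 0},{"claw": 0.55,"slide": [0,0,45],"spin": 0},{"claw": 0.55,"slide": [-13,10,0],"spin": 9},{"claw": 0.55,"slide": [-13,10,0],"spin": 9}])

```text
t: 37.52
tool_pos: [0.6029, 0.0485, 0.1332]
orientation: [1.963, 2.446, 0.0]
wrist_force: [-0.9, 0.5, -1.0]
width: 0.0469
grasp_force: 0.0
```

Emit:
carry_out(commands=[{"claw": 0.55,"slide": [-13,10,0],"spin": 9},{"claw": 0.55,"slide": [-13,10,0],"spin": 9},{"claw": 0.55,"slide": [-15,12,0],"spin": 9},{"claw": 0.55,"slide": [0,0,0],"spin": 9},{"claw": 0.55,"slide": [0,0,0],"spin": 9}])

```text
t: 38.15
tool_pos: [0.5618, 0.0804, 0.1325]
orientation: [0.876, 3.011, -0.0]
wrist_force: [1.1, -0.8, 0.3]
width: 0.047
grasp_force: 0.0
```

Emit:
carry_out(commands=[{"claw": 0.55,"slide": [0,0,0],"spin": 9},{"claw": 0.55,"slide": [0,0,0],"spin": 9},{"claw": 0.55,"slide": [0,0,0],"spin": 9},{"claw": 0.55,"slide": [0,0,0],"spin": 0},{"claw": 0.55,"slide": [0,0,0],"spin": 0}])

```text
t: 38.78
tool_pos: [0.5617, 0.0801, 0.1318]
orientation: [0.162, 3.133, 0.001]
wrist_force: [0.5, -0.4, 0.1]
width: 0.0466
grasp_force: 0.0
```

```bash
python3 - <<'E'
from h import *
where()
c=eyes.camera("top");cv2.imwrite("pics/top3.png",c["frame"][:,:,::-1])
where()
s=bot.state();c=eyes.camera("wrist");E=wristE(c,s);cv2.imwrite("pics/w5.png",c["frame"][:,:,::-1]);print(proj(c,[.5615,.0806,.068],E))
E
```

```text
38.775 [0.5617 0.0801 0.1318] ydir 84.07 tilt [0.0046 0.0002] [ 0.    0.77 -0.39  1.83  0.47  0.63  0.8 ] [ 0.5 -0.4  0.1]
38.825 [0.5616 0.0803 0.1317] ydir 84.11 tilt [0.0045 0.0002] [ 0.    0.77 -0.39  1.83  0.47  0.63  0.8 ] [-0.3  0.4 -0.4]
(np.float64(319.6102321388958), np.float64(260.57888718215753))
```

```bash
python3 - <<'E'
import cv2,numpy as np
im=cv2.imread("pics/w5.png");g=im.max(2)[190:330,250:390]
m=(g<45).astype('uint8');n,l,st,ce=cv2.connectedComponentsWithStats(cv2.morphologyEx(m,cv2.MORPH_OPEN,np.ones((9,9),np.uint8)))
for s,c in zip(st[1:],ce[1:]):print(s,c+[250,190])
E
```

```text
[ 57  32  29  10 284] [320.91901408 226.40492958]
[   0   68   87   43 1866] [304.38317256 280.05144695]
[101  80  29  18 506] [364.73715415 278.53754941]
[130 119  10  21 208] [384.54326923 319.09134615]
[  0 125  21  15 315] [260. 322.]
[ 48 126  10  14 140] [302.5 322.5]
```

Emit:
carry_out(commands=[{"claw": 0.55,"slide": [0,0.3,-20],"spin": 0.2},{"claw": 0.55,"slide": [0,0,-25],"spin": 0},{"claw": 0.55,"slide": [0,0,-5],"spin": 0},{"claw": 0.55,"slide": [0,0,0],"spin": 0},{"claw": 0.55,"slide": [0,0,0],"spin": 0}])

```text
t: 39.5
tool_pos: [0.5621, 0.0809, 0.0821]
orientation: [0.153, 3.133, 0.002]
wrist_force: [0.8, -0.1, 0.2]
width: 0.0471
grasp_force: 0.0
```

Emit:
carry_out(commands=[{"claw": 0.55,"slide": [-0.5,0,-15],"spin": 0},{"claw": 0.55,"slide": [0,0,-15],"spin": 0},{"claw": 0.55,"slide": [0,0,-7],"spin": 0},{"claw": 0.4,"slide": [0,0,0],"spin": 0},{"claw": 0.3,"slide": [0,0,0],"spin": 0}])

```text
t: 40.12
tool_pos: [0.5612, 0.0808, 0.0443]
orientation: [0.152, 3.134, 0.001]
wrist_force: [-0.3, -0.2, 1.9]
width: 0.0251
grasp_force: 0.0
```

Emit:
carry_out(commands=[{"claw": 0.2,"slide": [0,0,0],"spin": 0},{"claw": 0.2,"slide": [0,0,0],"spin": 0},{"claw": 0.2,"slide": [0,0,0],"spin": 0},{"claw": 0.2,"slide": [0,0,0],"spin": 0},{"claw": 0.2,"slide": [0,0,0],"spin": 0}])

```text
t: 40.75
tool_pos: [0.5609, 0.0804, 0.0445]
orientation: [0.153, 3.134, 0.001]
wrist_force: [-1.6, -1.6, 5.7]
width: 0.0183
grasp_force: 58.5
```

Emit:
carry_out(commands=[{"claw": 0.2,"slide": [0.1,0.8,0],"spin": 0},{"claw": 0.2,"slide": [0.1,0.8,0],"spin": 0},{"claw": 0.2,"slide": [0.1,0.8,0],"spin": 0},{"claw": 0.2,"slide": [0,0.4,0],"spin": 0},{"claw": 0.2,"slide": [0,0,0],"spin": 0}])

```text
t: 41.38
tool_pos: [0.5606, 0.0808, 0.0444]
orientation: [0.155, 3.135, -0.005]
wrist_force: [-2.9, -4.6, 7.4]
width: 0.0183
grasp_force: 58.7
```

Emit:
carry_out(commands=[{"claw": 0.2,"slide": [0.1,0.7,0.2],"spin": 0},{"claw": 0.2,"slide": [0.1,0.7,0.2],"spin": 0},{"claw": 0.2,"slide": [0.1,0.6,0.2],"spin": 0},{"claw": 0.2,"slide": [0,0,0],"spin": 0},{"claw": 0.2,"slide": [0,0,0],"spin": 0}])

```text
t: 42.0
tool_pos: [0.5606, 0.0813, 0.0445]
orientation: [0.157, 3.136, -0.008]
wrist_force: [-2.1, -7.2, 3.5]
width: 0.0185
grasp_force: 58.6
```

Emit:
carry_out(commands=[{"claw": 0.2,"slide": [0.1,0.6,0],"spin": 0},{"claw": 0.2,"slide": [0.1,0.6,0],"spin": 0},{"claw": 0.2,"slide": [0,0.3,0],"spin": 0},{"claw": 0.2,"slide": [0,0,0],"spin": 0},{"claw": 0.2,"slide": [0,0,0],"spin": 0}])

```text
t: 42.62
tool_pos: [0.5608, 0.0827, 0.0445]
orientation: [0.157, 3.136, -0.008]
wrist_force: [-2.1, -6.9, 3.0]
width: 0.0182
grasp_force: 58.6
```

Emit:
carry_out(commands=[{"claw": 0.2,"slide": [2.7,-0.3,1.1],"spin": 0},{"claw": 0.2,"slide": [2.7,-0.3,1.0],"spin": 0},{"claw": 0.2,"slide": [2.7,-0.2,0.9],"spin": 0},{"claw": 0.2,"slide": [2.7,-0.3,0.8],"spin": 0},{"claw": 0.2,"slide": [2.7,-0.2,0.7],"spin": 0}])

```text
t: 43.25
tool_pos: [0.5717, 0.081, 0.0476]
orientation: [-0.156, -3.134, 0.011]
wrist_force: [-2.9, -6.4, -3.6]
width: 0.0188
grasp_force: 58.5
```

Emit:
carry_out(commands=[{"claw": 0.2,"slide": [2.7,-0.3,0.6],"spin": 0},{"claw": 0.2,"slide": [2.7,-0.3,0.4],"spin": 0},{"claw": 0.2,"slide": [2.7,-0.2,0.3],"spin": 0},{"claw": 0.2,"slide": [2.7,-0.3,0.2],"spin": 0},{"claw": 0.2,"slide": [2.7,-0.2,0],"spin": 0}])

```text
t: 43.88
tool_pos: [0.5767, 0.0798, 0.0481]
orientation: [-0.154, -3.118, 0.016]
wrist_force: [-22.9, -4.9, 9.4]
width: 0.0171
grasp_force: 9.9
```

Emit:
carry_out(commands=[{"claw": 0.2,"slide": [0.5,0,0],"spin": 0},{"claw": 0.2,"slide": [0,0,0],"spin": 0},{"claw": 0.2,"slide": [0,0,0],"spin": 0},{"claw": 0.2,"slide": [0,0,0],"spin": 0},{"claw": 0.2,"slide": [0,0,0],"spin": 0}])

```text
t: 44.5
tool_pos: [0.5765, 0.0798, 0.0481]
orientation: [-0.153, -3.117, 0.017]
wrist_force: [-20.7, -5.1, 8.6]
width: 0.0174
grasp_force: 9.5
```

Emit:
carry_out(commands=[{"claw": 0.2,"slide": [-1.5,0.3,0],"spin": 0},{"claw": 0.2,"slide": [-1.5,0.3,0],"spin": 0},{"claw": 0.2,"slide": [-1,0.2,0],"spin": 0},{"claw": 0.2,"slide": [0,0,0],"spin": 0},{"claw": 0.2,"slide": [0,0,0],"spin": 0}])

```text
t: 45.12
tool_pos: [0.576, 0.0803, 0.0483]
orientation: [-0.154, -3.124, 0.015]
wrist_force: [-14.1, -5.7, 3.3]
width: 0.0174
grasp_force: 7.3
```

```bash
python3 - <<'E'
from h import *
where();c=eyes.camera("wrist");t=eyes.camera("top")
a=cv2.resize(t["frame"][200:310,325:515,::-1],(760,440),interpolation=cv2.INTER_CUBIC)[:,120:520]
b=c["frame"][60:480,120:520,::-1]
h=np.zeros((440,800,3),np.uint8);h[:,:400]=a;h[:420,400:]=b;cv2.imwrite("pics/look.png",h)
E
```

```text
45.125 [0.576  0.0803 0.0483] ydir 84.35 tilt [-0.0147 -0.0088] [-0.04  0.92 -0.32  1.8   0.53  0.53  0.76] [-14.1  -5.7   3.3]
```

View pics/look.png

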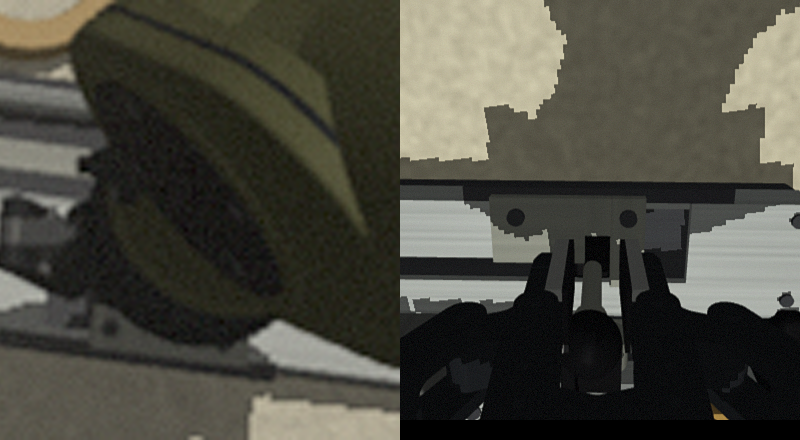

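The right half shows the lever standing in the slot. The knob, at about (593,340), has slid toward the +x edge of the pads. I'll open the pads slowly so the −y pad keeps holding the follower, then recentre on the knob and grip again.

Emit:
carry_out(commands=[{"claw": 0.22,"slide": [0,0,0],"spin": 0},{"claw": 0.24,"slide": [0,0,0],"spin": 0},{"claw": 0.26,"slide": [0,0,0],"spin": 0},{"claw": 0.28,"slide": [0,0,0],"spin": 0},{"claw": 0.28,"slide": [0,0,0],"spin": 0}])

```text
t: 45.85
tool_pos: [0.576, 0.0805, 0.0481]
orientation: [-0.154, -3.123, 0.014]
wrist_force: [-13.5, -5.5, 1.2]
width: 0.0241
grasp_force: 7.0
```

Emit:
carry_out(commands=[{"claw": 0.28,"slide": [-0.1,-1,0],"spin": 0},{"claw": 0.28,"slide": [-0.1,-1,0],"spin": 0},{"claw": 0.28,"slide": [-0.1,-1,0],"spin": 0},{"claw": 0.28,"slide": [-0.1,-1,0],"spin": 0},{"claw": 0.28,"slide": [0,0,0],"spin": 0}])

```text
t: 46.48
tool_pos: [0.5755, 0.0763, 0.0481]
orientation: [-0.155, -3.123, 0.015]
wrist_force: [-13.6, -4.9, 0.9]
width: 0.0238
grasp_force: 7.1
```

Emit:
carry_out(commands=[{"claw": 0.28,"slide": [-0.5,-1.5,0],"spin": 0},{"claw": 0.28,"slide": [-0.5,-1.5,0],"spin": 0},{"claw": 0.28,"slide": [-0.2,-1.5,0],"spin": 0},{"claw": 0.28,"slide": [-0.2,-1.5,0],"spin": 0},{"claw": 0.28,"slide": [0,0,0],"spin": 0}])

```text
t: 47.1
tool_pos: [0.5747, 0.0702, 0.0482]
orientation: [-0.155, -3.124, 0.014]
wrist_force: [-12.3, -5.5, 1.0]
width: 0.0238
grasp_force: 6.7
```

```bash
python3 - <<'E'
from h import *
c=eyes.camera("wrist");f=c["frame"][:,:,::-1];cv2.imwrite("pics/w6.png",f)
a=cv2.imread("pics/look.png")[:420,400:];b=f[60:480,120:520]
# template: lever+knob patch of the earlier view searched in the new one
t=a[258:375,565:625] if 0 else a[258:375,165:225]
r=cv2.matchTemplate(b[200:420].copy(),t.copy(),cv2.TM_CCOEFF_NORMED);print(cv2.minMaxLoc(r),"orig at (165,58)")
for y in(270,290,330,345):print(y,b[y,160:235:5].max(1))
E
```

```text
(-0.35779139399528503, 0.8594835996627808, (185, 27), (156, 58)) orig at (165,58)
270 [15 13 20 33 50 52 53  3 11 35 29 28 29 30 11]
290 [ 15  53 185  46  52  53  50 185 180 182 179 179 176 179  11]
330 [  2   6  14  11   8   9   7   2   5  12  55  51  58 141 137]
345 [13 14 17 15 15  9 17 13 10 11  7 70 66 56 57]
```

Emit:
carry_out(commands=[{"claw": 0.28,"slide": [-0.2,-2,0],"spin": 0},{"claw": 0.28,"slide": [-0.2,-2,0],"spin": 0},{"claw": 0.28,"slide": [-0.2,-2,0],"spin": 0},{"claw": 0.28,"slide": [-0.2,-2,0],"spin": 0},{"claw": 0.28,"slide": [0,0,0],"spin": 0}])

```text
t: 47.78
tool_pos: [0.5739, 0.0623, 0.0482]
orientation: [-0.155, -3.124, 0.014]
wrist_force: [-11.7, -5.4, 0.7]
width: 0.0243
grasp_force: 6.7
```

Emit:
carry_out(commands=[{"claw": 0.28,"slide": [-0.2,-1.5,0],"spin": 0},{"claw": 0.28,"slide": [-0.1,-1.5,0],"spin": 0},{"claw": 0.28,"slide": [-0.1,-1,0],"spin": 0},{"claw": 0.28,"slide": [-0.1,-1,0],"spin": 0},{"claw": 0.28,"slide": [-0.1,-1,0],"spin": 0}])

```text
t: 48.4
tool_pos: [0.5734, 0.057, 0.0482]
orientation: [-0.155, -3.125, 0.012]
wrist_force: [-12.4, -5.4, 0.2]
width: 0.0242
grasp_force: 6.3
```

Emit:
carry_out(commands=[{"claw": 0.28,"slide": [-0.1,-0.7,0],"spin": 0},{"claw": 0.28,"slide": [-0.1,-0.7,0],"spin": 0},{"claw": 0.28,"slide": [-0.1,-0.7,0],"spin": 0},{"claw": 0.28,"slide": [0,-0.5,0],"spin": 0},{"claw": 0.28,"slide": [0,0,0],"spin": 0}])

```text
t: 49.02
tool_pos: [0.5732, 0.0558, 0.0482]
orientation: [-0.153, -3.125, 0.009]
wrist_force: [-12.0, -2.2, -1.3]
width: 0.0239
grasp_force: 5.6
```

Emit:
carry_out(commands=[{"claw": 0.28,"slide": [-0.1,-0.6,0],"spin": 0},{"claw": 0.28,"slide": [-0.1,-0.6,0],"spin": 0},{"claw": 0.28,"slide": [-0.1,-0.6,0],"spin": 0},{"claw": 0.28,"slide": [0,-0.5,0],"spin": 0},{"claw": 0.28,"slide": [0,0,0],"spin": 0}])

```text
t: 49.65
tool_pos: [0.5746, 0.054, 0.0484]
orientation: [-0.153, -3.128, 0.007]
wrist_force: [-8.1, -3.7, -1.8]
width: 0.0236
grasp_force: 3.8
```

Emit:
carry_out(commands=[{"claw": 0.28,"slide": [0,-0.5,0],"spin": 0},{"claw": 0.28,"slide": [0,-0.5,0],"spin": 0},{"claw": 0.28,"slide": [0,-0.5,0],"spin": 0},{"claw": 0.28,"slide": [0,-0.5,0],"spin": 0},{"claw": 0.28,"slide": [0,0,0],"spin": 0}])

```text
t: 50.28
tool_pos: [0.5789, 0.0518, 0.0495]
orientation: [-0.155, -3.136, 0.005]
wrist_force: [-3.4, -4.4, -2.4]
width: 0.0238
grasp_force: 2.3
```

Emit:
carry_out(commands=[{"claw": 0.28,"slide": [0.3,-0.4,0],"spin": 0},{"claw": 0.28,"slide": [0.3,-0.4,0],"spin": 0},{"claw": 0.28,"slide": [0.3,-0.4,0],"spin": 0},{"claw": 0.28,"slide": [0,-0.4,0],"spin": 0},{"claw": 0.28,"slide": [0,0,0],"spin": 0}])

```text
t: 50.9
tool_pos: [0.5815, 0.0515, 0.0503]
orientation: [0.154, 3.136, -0.002]
wrist_force: [-3.4, -3.9, -2.7]
width: 0.0239
grasp_force: 2.3
```

Emit:
carry_out(commands=[{"claw": 0.28,"slide": [0,-0.5,0],"spin": 0},{"claw": 0.28,"slide": [0,-0.5,0],"spin": 0},{"claw": 0.28,"slide": [0,-0.5,0],"spin": 0},{"claw": 0.28,"slide": [0,-0.5,0],"spin": 0},{"claw": 0.28,"slide": [0,0,0],"spin": 0}])

```text
t: 51.52
tool_pos: [0.583, 0.0512, 0.0511]
orientation: [0.152, 3.133, 0.003]
wrist_force: [-1.0, -2.2, -1.9]
width: 0.0241
grasp_force: 1.3
```

Emit:
carry_out(commands=[{"claw": 0.28,"slide": [0,-0.6,0],"spin": 0},{"claw": 0.28,"slide": [0,-0.6,0],"spin": 0},{"claw": 0.28,"slide": [0,-0.6,0],"spin": 0},{"claw": 0.28,"slide": [0,-0.6,0],"spin": 0},{"claw": 0.28,"slide": [0,0,0],"spin": 0}])

```text
t: 52.15
tool_pos: [0.5828, 0.0487, 0.051]
orientation: [0.152, 3.133, 0.002]
wrist_force: [0.4, -0.5, 0.6]
width: 0.0241
grasp_force: 0.2
```

Emit:
carry_out(commands=[{"claw": 0.35,"slide": [0,0,0],"spin": 0},{"claw": 0.45,"slide": [0,0,0],"spin": 0},{"claw": 0.5,"slide": [0,0,0],"spin": 0},{"claw": 0.5,"slide": [0,0,10],"spin": 0},{"claw": 0.5,"slide": [0,0,30],"spin": 0}])

```text
t: 52.78
tool_pos: [0.5813, 0.048, 0.0906]
orientation: [0.152, 3.137, -0.0]
wrist_force: [0.6, -0.3, 1.3]
width: 0.0425
grasp_force: 0.0
```

Emit:
carry_out(commands=[{"claw": 0.5,"slide": [-10,10,40],"spin": 0},{"claw": 0.5,"slide": [-30,30,30],"spin": 0},{"claw": 0.5,"slide": [-30,45,30],"spin": 0},{"claw": 0.5,"slide": [-30,45,0],"spin": 0},{"claw": 0.5,"slide": [-30,45,0],"spin": 0}])

```text
t: 53.4
tool_pos: [0.4517, 0.2247, 0.1922]
orientation: [0.153, 3.132, 0.003]
wrist_force: [0.3, 0.0, 0.2]
width: 0.043
grasp_force: 0.0
```

Emit:
carry_out(commands=[{"claw": 0.5,"slide": [-10,50,0],"spin": 0},{"claw": 0.5,"slide": [-10,50,0],"spin": 0},{"claw": 0.5,"slide": [-10,50,0],"spin": 0},{"claw": 0.5,"slide": [0,0,0],"spin": 0},{"claw": 0.5,"slide": [0,0,0],"spin": 0}])

```text
t: 54.02
tool_pos: [0.4224, 0.3725, 0.1911]
orientation: [0.152, 3.134, -0.0]
wrist_force: [-0.2, -1.0, 0.4]
width: 0.0426
grasp_force: 0.0
```

```bash
python3 - <<'E'
from h import *
where();c=eyes.camera("top");im=c["frame"][:,:,::-1].copy();cv2.imwrite("pics/topf.png",im)
q=np.array([0.61911,-0.05571,-0.09966]);Rm=np.array([[np.cos(q[2]),-np.sin(q[2])],[np.sin(q[2]),np.cos(q[2])]])
inv=lambda p:(Rm.T@(p[:2]-q[:2])*1e3)
# rectified views of planes in the analyser frame, 4 px/mm
def rect(z,x0,x1,y0,y1,k=4):
    X,Y=np.meshgrid(np.arange(y0,y1,1/k),np.arange(x1,x0,-1/k));P=np.stack([Y,X],-1)/1e3@Rm.T+q[:2]
    uv=np.array([proj(c,[*p,z],None) for p in P.reshape(-1,2)],np.float32).reshape(*X.shape,2)
    return cv2.remap(im,uv,None,cv2.INTER_CUBIC)
t=cv2.cvtColor(rect(.072,-18,18,-5,110),cv2.COLOR_BGR2GRAY);
np.set_printoptions(linewidth=250)
print("col means y=-5.. step1",t[20:124].mean(0).reshape(-1,4).mean(1).astype(int))
print("dot row (x=0) ",t[66:78].mean(0).reshape(-1,4).mean(1).astype(int))
k=cv2.cvtColor(rect(.074,-85,-25,70,150),cv2.COLOR_BGR2GRAY);m=(k<30).astype(np.uint8)
m=cv2.morphologyEx(m,cv2.MORPH_OPEN,np.ones((45,45),np.uint8));mm=cv2.moments(m,True);print("knob",mm["m00"]/16,(70+mm["m10"]/max(mm["m00"],1)/4,-25-mm["m01"]/max(mm["m00"],1)/4))
E
```

```text
54.025 [0.4224 0.3725 0.1911] ydir 84.44 tilt [ 0.0041 -0.0005] [-0.57  0.68 -0.39  1.79  0.37  0.74  0.31] [-0.2 -1.   0.4]
col means y=-5.. step1 [148 131 117 111 111 114 124 139 148 149 147 140 127 107  90  83  82  87 104 125 142 148 148 146 136 111  84  85 114 141 151 150 147 141 128 107  88  82  84  89 105 127 143 149 147 146 139 117  87  83 111 140 152 151 148 142 127 105  85  77  78  88
 109 132 146 149 148 147 140 117  87  84 110 139 151 151 149 142 127 108  91  83  81  88 107 130 145 149 148 147 142 123  90  58  41  35  32  32  34  37  36  33  30  32  39  47  51  52  53  53  53  52  53  53  52]
dot row (x=0)  [149 134 122 117 115 119 127 141 150 150 144 133 111  80  58  55  56  59  83 115 139 147 148 149 135 102  60  69 112 140 150 147 148 140 115  75  52  56  55  58  71 101 132 147 150 145 137 112  88  85 109 138 148 151 146 135 109  80  63  56  57  58
  76 111 140 152 148 145 134 115  89  84 112 139 151 152 150 142 124  94  66  55  55  60  86 120 142 150 149 148 142 121  90  57  39  39  38  34  34  34  32  31  29  26  30  36  38  37  36  38  39  37  37  36  35]
knob 0.0 (70.0, -25.0)
```

```bash
python3 -c "
from workcell import bot
print(bot.finish_job())"
```

```text
the job is handed in; nothing more can be done
None
```

The job is handed in. By the final overhead picture all four cartridges stand tight against the delivery stop at 22 mm pitch with the follower closed on the row. The knob slipped to the edge of the pads as it left the notch, so I eased the follower home held by one pad, and it did not snap. I did not check the knob's or the bystanders' final positions.

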